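# Snap the lid of a glass dish shut, section by section

### The job

The green lid on the glass dish is only laid on, with all four sides of its rim still up. Press the four raised rim sections down with the fingertips until each clicks shut, one at a time: begin with the one that has the white pull tab and go round clockwise as seen from above. Press gently, for it is glass; do not lift the dish or push it out of its place, and leave everything else on the table as it is.

Things in the scene. Friction and masses are not known exactly. Their poses are not given: they have to be found in the camera images.
- dish: The dish to close: loose clear glass food dish, 190 x 140 mm, walls 66 mm high, 0.7 to 1 kg with its green snap-fit lid. It stands on the table; origin at the centre of its underside, z up, x along its long side towards the end with the white pull tab.
- lid_middle (a point): Centre of the green lid's sunken pale middle (71 mm above the table, fixed). The lid is 200 x 150 mm; its four dark green corners (24 mm square, top 76 mm) are down and fixed. Between them lie four dark green straight rim sections, 24 mm wide, 98 mm (ends) and 148 mm (long sides) long, raised 7 mm with a red seal showing below; clockwise from above 1 (white tab), 2, 3, 4.
- press1 (a point): Centre of the top face of rim section 1, at the body's +x end, a short side, the one with the white pull tab (centre line 88 mm from the dish's centre). Moves with the section: 83 mm above the table raised, 76 mm shut. The white tab, 34 mm wide, sticks out 17 mm beyond the rim from this section.
- rim1 (a joint): How far rim section 1 is pressed straight down: 0 raised, 0.007 m shut. Sprung: it gives way at about 8 N, the resistance fades to nothing at 4.5 mm, and past that it snaps shut by itself and stays; let go before that, it springs back up.
- press2 (a point): Centre of the top face of rim section 2, at the body's -y side, a long side (centre line 63 mm from the dish's centre). Moves with the section: 83 mm above the table raised, 76 mm shut.
- rim2 (a joint): How far rim section 2 is pressed straight down: 0 raised, 0.007 m shut. Sprung: it gives way at about 8 N, the resistance fades to nothing at 4.5 mm, and past that it snaps shut by itself and stays; let go before that, it springs back up.
- press3 (a point): Centre of the top face of rim section 3, at the body's -x end, the short side without a tab (centre line 88 mm from the dish's centre). Moves with the section: 83 mm above the table raised, 76 mm shut.
- rim3 (a joint): How far rim section 3 is pressed straight down: 0 raised, 0.007 m shut. Sprung: it gives way at about 8 N, the resistance fades to nothing at 4.5 mm, and past that it snaps shut by itself and stays; let go before that, it springs back up.
- press4 (a point): Centre of the top face of rim section 4, at the body's +y side, a long side (centre line 63 mm from the dish's centre). Moves with the section: 83 mm above the table raised, 76 mm shut.
- rim4 (a joint): How far rim section 4 is pressed straight down: 0 raised, 0.007 m shut. Sprung: it gives way at about 8 N, the resistance fades to nothing at 4.5 mm, and past that it snaps shut by itself and stays; let go before that, it springs back up.
- blue_dish: Same kind of glass dish, with a blue lid that is already shut (200 x 150 x 76 mm), loose. Leave alone. Origin at its underside's centre.
- red_glass_a: Red glass cup, 64 mm across, 95 mm tall, loose. Leave alone. Origin at its underside's centre.
- red_glass_b: Another red glass cup, 64 mm across, 95 mm tall, loose. Leave alone. Origin at its underside's centre.
- green_goblet: Green glass goblet, 72 mm across, 125 mm tall, loose. Leave alone. Origin at its underside's centre.
- tumbler: Clear glass tumbler, 72 mm across, 85 mm tall, loose. Leave alone. Origin at its underside's centre.
- tape_roll: Roll of brown tape, 90 mm across, 48 mm tall, loose, lying flat. Leave alone. Origin at its underside's centre.
- marker: Black marker pen with red cap, 130 mm long, 19 mm thick, lying along its y axis, loose. Leave alone. Origin under its middle.

How it is judged:
On the way, in this order (a step that is already met when the one before it is completed fails the run):
1. the section with the white tab is shut (value of joint rim1 above 0.0055 m), for 0.1 s.
2. the next section clockwise is shut (value of joint rim2 above 0.0055 m), for 0.1 s.
3. the section opposite the tab is shut (value of joint rim3 above 0.0055 m), for 0.1 s.
4. the last section is shut (value of joint rim4 above 0.0055 m), for 0.1 s.
At the end, for the whole second after the job is handed in: All four rim sections stay shut (each pressed more than 5.5 of its 7 mm), and the dish stands flat and at rest on the table within 30 mm of where it was (value of joint each of rim1, rim2, rim3, rim4 above 0.0055 m and distance of dish from where it was at the start of the episode below 0.03 m and height (world z) of dish below 0.01 m and angle between dish's own z axis and vertical below 0.05 rad and linear speed of dish below 0.02 m/s); the robot touches nothing.
It fails at once if the dish is lifted (10 mm) or tipped (0.15 rad) (height (world z) of dish above 0.01 m or angle between dish's own z axis and vertical above 0.15 rad).
It fails at once if the dish is pushed 30 mm or more from its place (distance of dish from where it was at the start of the episode above 0.03 m).
It fails at once if the dish or its lid is pressed with more than 60 N (contact force between any of the fingers, the arm and dish above 60 N).
It fails at once if the blue dish, a glass, the goblet, the tape roll or the marker is moved by 30 mm (distance of any of blue_dish, red_glass_a, red_glass_b, green_goblet, tumbler, tape_roll, marker from where it was at the start of the episode above 0.03 m).
It also fails if it takes over 54 s, if anything falls off the work surface, if the arm or the gripper's body presses on something with over 40 N, if the wrist force passes 120 N, or if a joint passes its speed limit or range.

### The arm

A 6-joint arm with a two-finger parallel gripper is mounted at the origin on the work surface. World frame = base frame: x ahead of the robot, y to its left, z up, the work surface at z = 0. Lengths are in m, angles in rad, forces in N, time in s.
With the tool pointing down it reaches from about 0.25 to 0.85 m from the base axis. Payload 12.5 kg.
Tool frame: the origin (TCP) lies at the very end of the fingers, on their centre line; the grasp point (between the pads) lies 19 mm behind it; z points along the fingers, x is the direction in which the jaws open and shut, and the axes are right-handed (so a half turn about z gives the same grasp; the last joint's range is limited). The gripper opens to 93 mm and grips with 3 to 60 N. Pads are 15 mm wide; open, the fingers measure 128 mm over their backs; the gripper's body (75 mm by 188 mm) begins 65 mm behind the grasp point.
Start: joints at [1.113, 0.351, 1.652, -0, 1.139, -0.085], TCP at [0.2, 0.512, 0.219] pointing down, gripper open.
Joint ranges: [-2.75, 2.75], [-0.79, 2.1], [0.01, 2.65], [-1.57, 4.71], [0.07, 3.14], [-2.87, 2.87]. Speed limits (rad/s): [2.22, 2.22, 2.79, 3.14, 3.14, 3.14].

### API

Orientations are given as a 3x3 rotation matrix whose columns are the frame's x, y, z axes.
In Python, from workcell import arm gives the robot as it stands.
- The arm moves only by the tool arm_command, never from a script. Its argument "steps" is one flat list of numbers, 7 for each row, row after row: the turn, a rotation vector about the tool's x, y, z in degrees, then the shift along the tool's x, y, z in m, then the opening in per cent of the stroke, from 0 (shut) to 100 (fully open). In form: [wx, wy, wz, dx, dy, dz, gripper, wx, wy, wz, dx, dy, dz, gripper, ...]. A call has 1 to 20 rows; each row shifts and turns the pose as measured when the row begins, along the tool's axes as they then stand; what a row does not reach is not made up. A row lasts 1/12 s, in which the tool goes at most 41.7 mm and 7.16 degrees, less where a joint would pass 70% of its speed; a pose out of reach is approached as far as the arm can. A call with a gripper value outside its range is refused whole. The fingers move at their own pace and stop on an object; "squeeze" is the grip in N (left out, the last holds). Time passes only in rows, so rows that do not move let the fingers close. It gives the time, the measured TCP pose, the force and the opening at its end, in the units of the state.
- arm.get_obs(): the state, without advancing time (a new reading comes with each control period).
- arm.grab_frame(name): name is "scene" or "side" or "wrist"; returns a dict with "image" (384x512x3 uint8, red, green, blue), "vertical_fov" (degrees; the focal length in pixels is half the picture's height over the tangent of half this angle, whatever the lens; pixels are square), "cx", "cy" (the principal point, pixels), "rvec" (rotation vector, rad) and "tvec" (3), from world to camera coordinates, as OpenCV has them; the wrist camera has in their place "mount" (4x4, takes a point from camera to tool coordinates, whose origin is the TCP and whose axes are the tool frame's). Camera axes: x right, y down, z forward; pixel columns grow to the right and rows downward; lengths in m; the calibration is good to about 2 mm. The wrist camera is an equidistant fisheye: a pixel r from the principal point sees the ray r / f radians off the axis. A picture is of the moment at which its call begins: read the wrist's pose just before it. There is no depth.
- arm.finish_job(): hands the job in, once; it reports no verdict.
The state is a dict: "time": time; "q": joint angles; "joint_velocities": joint speeds; "tau": joint torques, N m; "position": TCP position; "ee_rot": TCP orientation; "force": force on the tool from outside, world axes, zero at the start; "torque": the same for the moment, N m; "finger_gap": finger opening in m.
Only numpy, scipy, OpenCV 4.12 (cv2) and the standard library are available. Lean on these libraries where they do the work, as an engineer would, in place of code of your own. Each camera call takes 0.05 s, during which the arm holds its last target.

## Working session

There is one attempt and no reset: what is moved stays moved. The work goes in short steps, Python scripts to look and compute and a tool call to move; the robot and the scene stay as the last step left them, time stands still between calls to the robot, and variables do not carry over. Pictures are saved under pics/ and viewed, and the job is handed in when it is done.

Besides the shell and the picture viewer there is one more tool, called after "Emit:" in YAML: its name, and indented under it one key for each argument. arm_command: Moves the arm, as the interface text tells. Its arguments: {"type":"object","properties":{"steps":{"type":"array"},"squeeze":{"type":"number"}},"required":["steps"]}

```bash
mkdir -p pics; ls; cat > h.py <<'E'
import numpy as np,cv2
from workcell import arm
def grab(n,f):
    d=arm.grab_frame(n); cv2.imwrite(f,cv2.cvtColor(d["image"],cv2.COLOR_RGB2BGR)); return d
E
python3 - <<'E'
from h import *
import pickle
o=arm.get_obs();print(o)
for n in["scene","side","wrist"]:
    d=grab(n,f"pics/{n}0.png"); pickle.dump(d,open(n+"0.pkl","wb")); print({k:v for k,v in d.items() if k!="image"})
E
```

```text
pics
{'time': 0.0, 'q': array([ 1.11338552e+00,  3.51220486e-01,  1.65242412e+00,  1.16699841e-05,
        1.13911151e+00, -8.46005315e-02]), 'joint_velocities': array([-0.00065377, -0.00119275,  0.00030167,  0.00082317, -0.00065477,
       -0.00072109]), 'tau': array([-1.85103909e-04, -4.97350252e+01, -2.85244453e+01,  6.98099518e-02,
        2.60333670e-02, -6.33067248e-05]), 'position': array([0.20014834, 0.51191626, 0.21811005]), 'ee_rot': array([[ 3.64238348e-01,  9.31305617e-01, -5.23325941e-04],
       [ 9.31305043e-01, -3.64238708e-01, -1.03917680e-03],
       [-1.15840676e-03, -1.08868047e-04, -9.99999323e-01]]), 'force': array([ 0.59189671, -0.01738345,  0.42028058]), 'torque': array([0.00597716, 0.07830454, 0.01139826]), 'finger_gap': 0.09289106539594148}
{'vertical_fov': 51.48543193169114, 'cx': 253.8694139767504, 'cy': 189.79894305972314, 'rvec': array([ 1.38047689,  2.06883127, -0.95759662]), 'tvec': array([ 0.23721177, -0.27909541,  1.41125544])}
{'vertical_fov': 51.932882761834065, 'cx': 256.2688139981524, 'cy': 186.2385372900037, 'rvec': array([ 2.15665045, -0.26138118,  0.11447159]), 'tvec': array([-0.58101754,  0.14043807,  0.83292672])}
{'vertical_fov': 65.70646984690485, 'cx': 260.5681319481427, 'cy': 195.19135340246007, 'mount': array([[ 9.99999010e-01, -6.64638881e-04, -1.23988018e-03,
         5.70171048e-04],
       [ 9.60120444e-04,  9.66621635e-01,  2.56206349e-01,
        -7.09500304e-02],
       [ 1.02821030e-03, -2.56207285e-01,  9.66621317e-01,
        -1.64937535e-01],
       [ 0.00000000e+00,  0.00000000e+00,  0.00000000e+00,
         1.00000000e+00]])}
```

View pics/scene0.png

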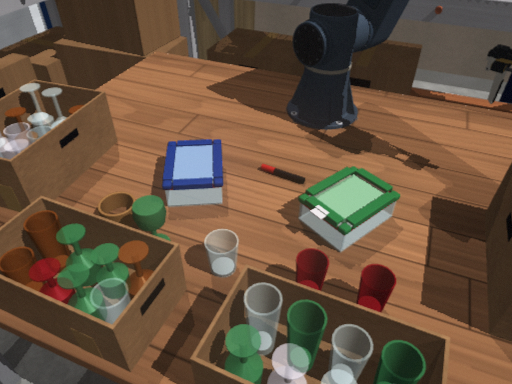

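View pics/side0.png

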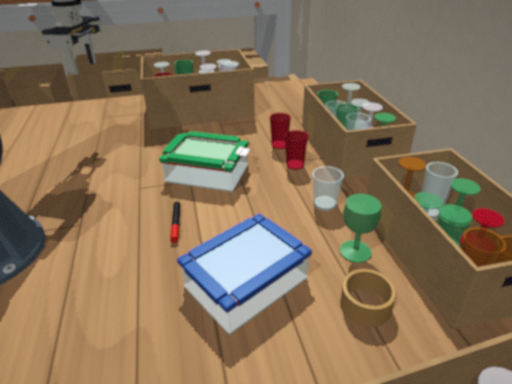

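View pics/wrist0.png

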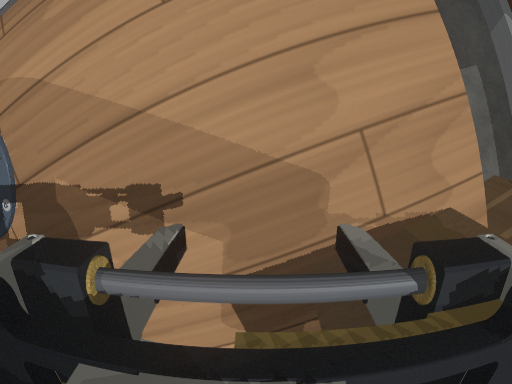

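The dish is at about (348,205) in the scene view, with its white tab at (318,212). In the side view it is at about (205,155), with the tab at (243,153). The wrist view doesn't see it yet. Next I'll measure it.

```bash
cat >> h.py <<'E'
import pickle
def ray(d,u,v):
    f=192/np.tan(np.radians(d["vertical_fov"])/2)
    R=cv2.Rodrigues(d["rvec"])[0]; c=-R.T@d["tvec"]
    return c,R.T@np.array([(u-d["cx"])/f,(v-d["cy"])/f,1])
def onz(d,u,v,z):
    c,r=ray(d,u,v); return c+r*(z-c[2])/r[2]
E
python3 - <<'E'
from h import *
for n,(x0,y0,x1,y1) in dict(scene=(285,155,410,255),side=(150,120,265,200)).items():
    d=pickle.load(open(n+"0.pkl","rb")); im=d["image"]
    cv2.imwrite(f"pics/{n}z.png",cv2.resize(cv2.cvtColor(im[y0:y1,x0:x1],cv2.COLOR_RGB2BGR),None,fx=6,fy=6,interpolation=cv2.INTER_CUBIC))
    hsv=cv2.cvtColor(im,cv2.COLOR_RGB2HSV)
    m=((hsv[...,0]>55)&(hsv[...,0]<80)&(hsv[...,1]>60)).astype(np.uint8)
    M=np.zeros_like(m);M[y0:y1,x0:x1]=m[y0:y1,x0:x1]
    dark=((M>0)&(hsv[...,1]>150)).astype(np.uint8)
    cs,hi=cv2.findContours(dark,cv2.RETR_CCOMP,cv2.CHAIN_APPROX_NONE)
    for c,h in zip(cs,hi[0]):
        if cv2.contourArea(c)<300: continue
        hole=h[3]>=0; z=.078 if hole else .080
        P=np.array([onz(d,u,v,z)[:2] for u,v in c[:,0]]).astype(np.float32)*1000
        print(n,"hole" if hole else "outer",cv2.minAreaRect(P),cv2.contourArea(c))
    w=(hsv[...,1]<50)&(hsv[...,2]>200); W=np.zeros_like(m);W[y0:y1,x0:x1]=w[y0:y1,x0:x1]
    nn,l,s,ce=cv2.connectedComponentsWithStats(W)
    for i in range(1,nn):
        if s[i,4]>15: print("white",s[i],ce[i],onz(d,*ce[i],.08))
E
```

```text
white [310 205  19  14 115] [319.28695652 211.60869565] [0.5930139  0.14750637 0.08      ]
side outer ((503.1593933105469, 185.87290954589844), (165.84048461914062, 202.1075897216797), 63.4444465637207) 735.5
white [236 146  13  10  88] [242.17045455 150.70454545] [0.59603092 0.14698981 0.08      ]
```

View pics/scenez.png

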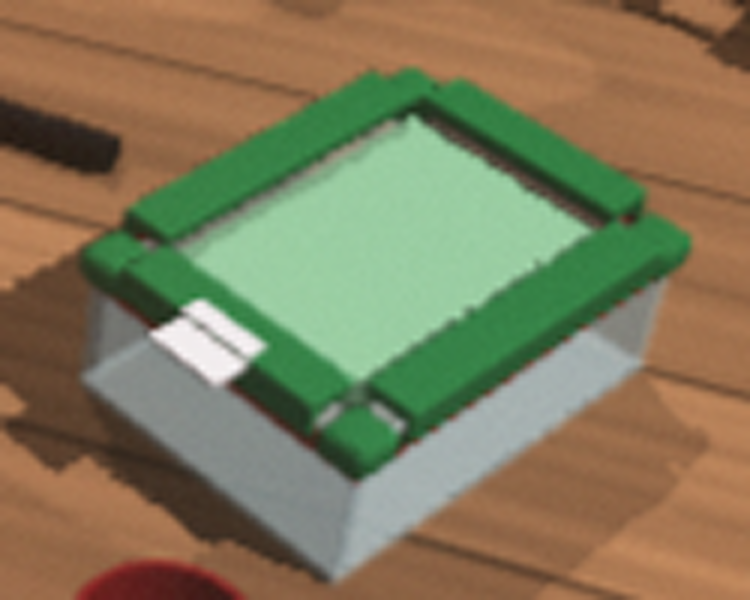

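View pics/sidez.png

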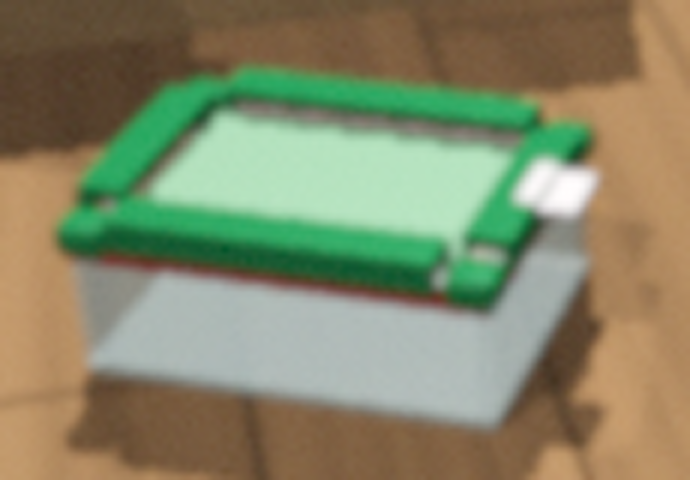

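The tab is at about (0.595, 0.147) in both views, so the dish centre is near (0.503, 0.186) with +x at about -23°. The tool's x axis already runs along the dish's y. I'll close the fingers and look from above.

Emit:
arm_command:
  steps: [0,0,0,-0.014,0.034,0,0,0,0,0,-0.014,0.034,0,0,0,0,0,-0.014,0.034,0,0,0,0,0,-0.014,0.034,0,0,0,0,0,-0.014,0.034,0,0,0,0,0,-0.014,0.034,0,0,0,0,0,-0.014,0.034,0,0,0,0,0,-0.014,0.034,0,0,0,0,0,-0.014,0.034,0,0,0,0,0,-0.014,0.034,0,0,0,0,0,-0.014,0.034,0,0,0,0,0,-0.014,0.034,0,0,0,0,0,-0.014,0.034,0,0,0,0,0,-0.014,0.034,0,0,0,0,0,0,0,0,0]
  squeeze: 20

```text
time: 1.4
position: [0.5867, 0.1387, 0.2151]
ee_rot: [[0.359, 0.933, -0.003], [0.933, -0.359, -0.002], [-0.003, -0.002, -1.0]]
force: [-0.3, -0.0, -0.6]
finger_gap: 0.0013
```

```bash
python3 - <<'E'
from h import *
o=arm.get_obs();d=grab("wrist","pics/wrist1.png");pickle.dump((o,d),open("wrist1.pkl","wb"));print(o["time"],o["position"],o["ee_rot"],o["finger_gap"],o["q"])
E
```

```text
1.4 [0.58673395 0.1386956  0.21512743] [[ 0.35858877  0.93349046 -0.00310672]
 [ 0.93348988 -0.35859626 -0.00231747]
 [-0.0032774  -0.00206907 -0.99999249]] 0.001316049186621645 [ 0.15575605  0.4519333   1.50964544 -0.00195211  1.18344322 -1.04753866]
```

View pics/wrist1.png

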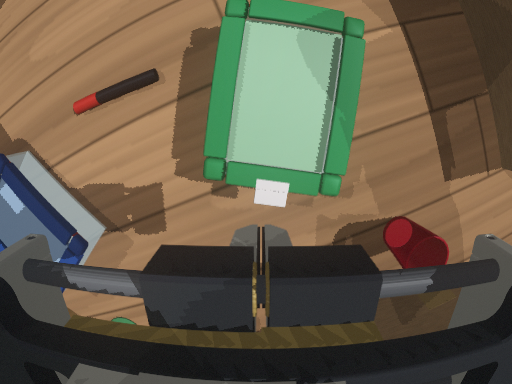

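The lid is in full view at about (205–365, 0–195), with the tab at (271,193) and the corners at about (215,168), (332,185), (353,27) and (237,7).

```bash
cat >> h.py <<'E'
def wonz(o,d,uv,z):
    f=192/np.tan(np.radians(d["vertical_fov"])/2)
    uv=np.asarray(uv,float)-[d["cx"],d["cy"]]
    p=cv2.fisheye.undistortPoints((uv/f)[:,None],np.eye(3),np.zeros(4))[:,0]
    M=d["mount"]; R=o["ee_rot"]
    c=o["position"]+R@M[:3,3]; r=np.c_[p,np.ones(len(p))]@(R@M[:3,:3]).T
    return c+r*((z-c[2])/r[:,2])[:,None]
E
python3 - <<'E'
from h import *
o,d=pickle.load(open("wrist1.pkl","rb")); im=d["image"]
hsv=cv2.cvtColor(im,cv2.COLOR_RGB2HSV)
g=((hsv[...,0]>50)&(hsv[...,0]<85)&(hsv[...,1]>120)).astype(np.uint8); g[240:]=0
p=((hsv[...,0]>45)&(hsv[...,0]<90)&(hsv[...,1]>35)&(hsv[...,1]<=110)&(hsv[...,2]>120)).astype(np.uint8); p[240:]=0
for nm,m,z in(("green",g,.081),("pale",p,.071)):
    cs,_=cv2.findContours(m,cv2.RETR_EXTERNAL,cv2.CHAIN_APPROX_NONE); c=max(cs,key=cv2.contourArea)[:,0]
    P=(wonz(o,d,c,z)[:,:2]*1000).astype(np.float32); print(nm,cv2.contourArea(c),cv2.minAreaRect(P))
w=((hsv[...,1]<40)&(hsv[...,2]>200)).astype(np.uint8); w[:170]=0;w[220:]=0;w[:,:240]=0;w[:,300:]=0
v,u=np.nonzero(w); print("tab",wonz(o,d,[[u.mean(),v.mean()]],.081))
C=wonz(o,d,[[215,168],[332,185],[353,27],[237,7]],.076); print(C, C.mean(0), np.degrees(np.arctan2(*( (C[0]+C[1]-C[2]-C[3])[[1,0]]))))
E
```

```text
green 6894.0 ((511.44354248046875, 207.75563049316406), (122.48300170898438, 198.1787109375), 61.14513397216797)
pale 13086.0 ((505.71551513671875, 195.36077880859375), (103.90782928466797, 152.45510864257812), 61.54119110107422)
tab [[0.59561194 0.14636999 0.081     ]]
[[0.55089858 0.1012052  0.076     ]
 [0.61221466 0.21037044 0.076     ]
 [0.45970912 0.29139695 0.076     ]
 [0.39953304 0.18450144 0.076     ]] [0.50558885 0.19686851 0.076     ] -28.40295788364415
```

The pale middle measures 104 x 152 mm, which matches the lid. The centre is (0.506, 0.196) and the heading is -28.5°, which predicts the tab to within 2 mm. I'm moving above section 1.

Emit:
arm_command:
  steps: [0,0,3.75,0.007,-0.005,0.005,0,0,0,3.75,0.006,-0.005,0.025,0,0,0,0,0,0,0.03,0,0,0,0,0,0,0.03,0,0,0,0,0,0,0.015,0,0,0,0,0,0,0,0]

```text
time: 1.95
position: [0.5777, 0.1596, 0.1067]
ee_rot: [[0.483, 0.876, -0.004], [0.876, -0.483, -0.001], [-0.002, -0.003, -1.0]]
force: [0.1, 0.1, 0.3]
finger_gap: 0.0002
```

```bash
cat > st.py <<'E'
from h import *
import sys
C=np.array([.506,.196]);a=np.radians(-28.5);ex=np.array([np.cos(a),np.sin(a)]);ey=np.array([-ex[1],ex[0]])
o=arm.get_obs();R=o["ee_rot"];p=o["position"]
print(o["time"],"z",p[2].round(4),"F",o["force"].round(1),"toolx deg",np.degrees(np.arctan2(R[1,0],R[0,0])).round(1),"q6",o["q"][5].round(2),"dish xy",((p[:2]-C)@np.c_[ex,ey]*1000).round(1))
for i,t in enumerate([C+.086*ex,C-.063*ey,C-.087*ex,C+.063*ey],1):
    D=np.array([*(t-p[:2]),0]); print(i,"tool delta mm",(R.T@D*1000).round(1)[:2])
E
python3 st.py
```

```text
1.95 z 0.1067 F [0.1 0.1 0.3] toolx deg 61.1 q6 -0.88 dish xy [80.4  2.3]
1 tool delta mm [-2.2  5.6]
2 tool delta mm [-65.8 -80. ]
3 tool delta mm [  -3.4 -167.4]
4 tool delta mm [ 60.2 -80.8]
```

Fixing the offset, then descending to z ≈ 0.086 and pressing in small steps.

Emit:
arm_command:
  steps: [0,0,0,-0.002,0.006,0.006,0,0,0,0,0,0,0.006,0,0,0,0,0,0,0.005,0,0,0,0,0,0,0.003,0,0,0,0,0,0,0,0]

```text
time: 2.37
position: [0.5824, 0.1563, 0.0878]
ee_rot: [[0.481, 0.877, -0.001], [0.877, -0.481, 0.0], [-0.001, -0.001, -1.0]]
force: [0.6, -0.1, 0.8]
finger_gap: 0.0004
```

```bash
python3 st.py; python3 - <<'E'
from h import *
for n in("side","scene"):
    d=grab(n,"pics/a.png"); im=d["image"]; x0,y0,x1,y1=dict(scene=(285,130,410,230),side=(150,90,275,190))[n]
    cv2.imwrite(f"pics/{n}z1.png",cv2.resize(cv2.cvtColor(im[y0:y1,x0:x1],cv2.COLOR_RGB2BGR),None,fx=6,fy=6,interpolation=cv2.INTER_CUBIC))
E
```

```text
2.3667 z 0.0878 F [ 0.6 -0.1  0.8] toolx deg 61.2 q6 -0.88 dish xy [86.1  1.6]
1 tool delta mm [-1.6 -0.1]
2 tool delta mm [-65.  -85.8]
3 tool delta mm [  -2.4 -173.1]
4 tool delta mm [ 61.  -86.4]
```

View pics/sidez1.png

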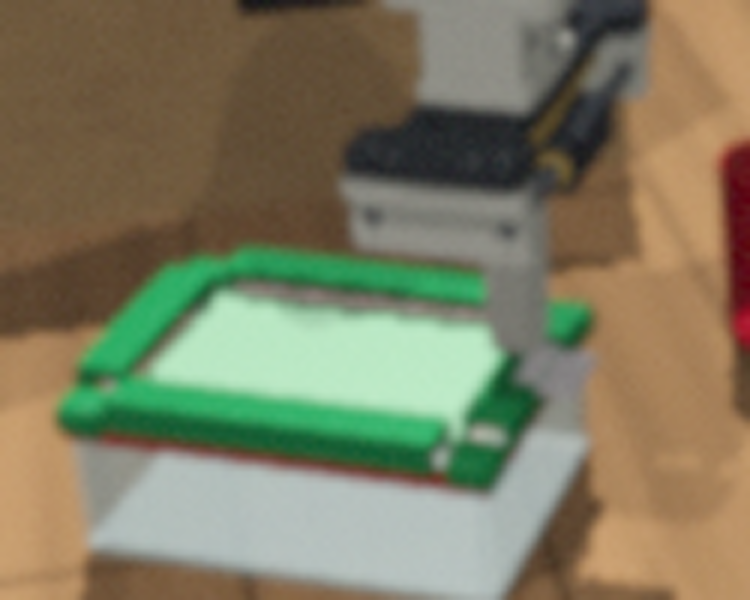

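View pics/scenez1.png

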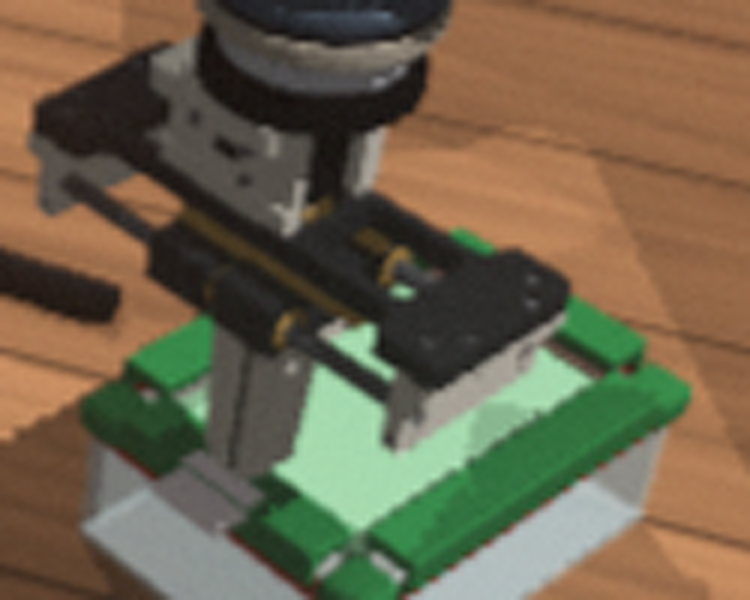

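Both views show the fingertips centred on section 1, just inside the tab. Pressing now.

Emit:
arm_command:
  steps: [0,0,0,0,0,0.0015,0,0,0,0,0,0,0.0015,0,0,0,0,0,0,0.0015,0,0,0,0,0,0,0.0015,0,0,0,0,0,0,0.0015,0]

```text
time: 2.88
position: [0.5835, 0.1565, 0.0822]
ee_rot: [[0.481, 0.877, 0.002], [0.877, -0.481, 0.001], [0.002, 0.001, -1.0]]
force: [-3.0, -0.1, 6.7]
finger_gap: 0.0008
```

Emit:
arm_command:
  steps: [0,0,0,0,0,0.002,0,0,0,0,0,0,0.002,0,0,0,0,0,0,0.002,0]

```text
time: 3.13
position: [0.5835, 0.1565, 0.0763]
ee_rot: [[0.481, 0.877, 0.002], [0.877, -0.481, 0.001], [0.002, 0.002, -1.0]]
force: [-0.5, -0.1, 1.0]
finger_gap: 0.0006
```

The force peaked and then dropped to 1 N at z = 0.076, so it seems to have snapped. Lifting to check.

Emit:
arm_command:
  steps: [0,0,0,0,0,-0.015,0,0,0,0,0,0,-0.025,0,0,0,7,-0.007,-0.008,-0.02,0,0,0,7,-0.007,-0.008,0,0]

```text
time: 3.47
position: [0.5623, 0.1529, 0.1355]
ee_rot: [[0.682, 0.732, -0.001], [0.732, -0.682, 0.0], [-0.001, -0.001, -1.0]]
force: [0.5, -0.6, 0.1]
finger_gap: 0.0003
```

```bash
python3 st.py; cat > lk.py <<'E'
from h import *
import sys
t=sys.argv[1]; W=[]
for n in("side","scene"):
    d=grab(n,"pics/a.png"); im=d["image"]; x0,y0,x1,y1=dict(scene=(285,150,410,250),side=(150,110,275,210))[n]
    W.append(cv2.resize(cv2.cvtColor(im[y0:y1,x0:x1],cv2.COLOR_RGB2BGR),(400,320),interpolation=cv2.INTER_CUBIC))
cv2.imwrite(f"pics/lk{t}.png",np.hstack(W))
E
python3 lk.py 1
```

```text
3.4667 z 0.1355 F [ 0.5 -0.6  0.1] toolx deg 47.0 q6 -0.64 dish xy [ 70.1 -11.1]
1 tool delta mm [14.7 12.7]
2 tool delta mm [-67.8 -54.9]
3 tool delta mm [ -28.6 -154.8]
4 tool delta mm [ 54.2 -86.4]
```

View pics/lk1.png

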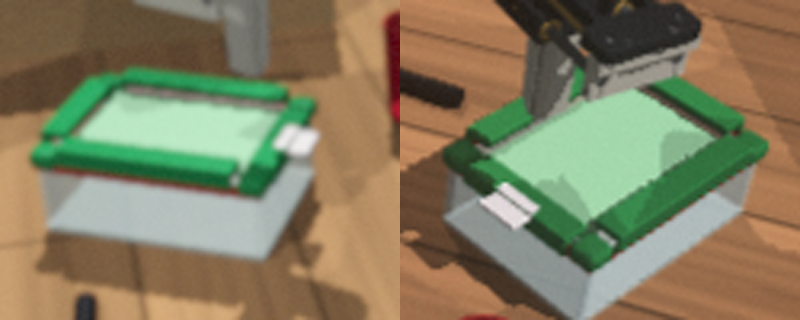

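Section 1 is now level with its corners at both ends, and the red seal is hidden there, so it's shut. Now turning for section 2.

Emit:
arm_command:
  steps: [0,0,6.9,0,0,0,0,0,0,6.9,0,0,0,0,0,0,6.9,0,0,0,0,0,0,6.9,0,0,0,0,0,0,6.9,0,0,0,0,0,0,6.9,0,0,0,0,0,0,6.9,0,0,0,0,0,0,6.9,0,0,0,0,0,0,6.9,0,0,0,0,0,0,6.9,0,0,0,0,0,0,6.5,0,0,0,0]

```text
time: 4.48
position: [0.5619, 0.1526, 0.1235]
ee_rot: [[0.879, -0.477, -0.015], [-0.477, -0.879, -0.003], [-0.012, 0.009, -1.0]]
force: [0.1, 0.5, -0.3]
finger_gap: 0.0004
```

```bash
python3 st.py
```

```text
4.4833 z 0.1235 F [ 0.1  0.5 -0.3] toolx deg -28.5 q6 0.68 dish xy [ 69.8 -11.5]
1 tool delta mm [ 16.2 -11.5]
2 tool delta mm [-69.8  51.5]
3 tool delta mm [-156.8  -11.6]
4 tool delta mm [-69.8 -74.5]
```

Emit:
arm_command:
  steps: [0,0,0,-0.023,0.017,0,0,0,0,0,-0.023,0.017,0,0,0,0,0,-0.023,0.017,0.005,0,0,0,0,0,0,0.01,0,0,0,0,0,0,0.01,0,0,0,0,0,0,0,0]

```text
time: 4.98
position: [0.4747, 0.14, 0.0938]
ee_rot: [[0.887, -0.461, -0.018], [-0.461, -0.887, -0.003], [-0.015, 0.012, -1.0]]
force: [0.2, 0.7, 0.3]
finger_gap: 0.0006
```

```bash
python3 st.py
```

```text
4.9833 z 0.0938 F [0.2 0.7 0.3] toolx deg -27.5 q6 0.67 dish xy [ -0.8 -64.1]
1 tool delta mm [ 87.9 -62.5]
2 tool delta mm [ 0.8 -1.1]
3 tool delta mm [-85.  -65.7]
4 tool delta mm [   3.1 -127.1]
```

Emit:
arm_command:
  steps: [0,0,0,0,-0.001,0.004,0,0,0,0,0,0,0.003,0,0,0,0,0,0,0.0015,0,0,0,0,0,0,0.0015,0,0,0,0,0,0,0.0015,0]

```text
time: 5.4
position: [0.4778, 0.1413, 0.0805]
ee_rot: [[0.889, -0.457, -0.02], [-0.458, -0.889, -0.004], [-0.016, 0.012, -1.0]]
force: [-2.3, -0.2, 4.0]
finger_gap: 0.0007
```

Emit:
arm_command:
  steps: [0,0,0,0,0,0.002,0,0,0,0,0,0,0.0015,0,0,0,0,0,0,0.001,0]

```text
time: 5.65
position: [0.4786, 0.1415, 0.076]
ee_rot: [[0.889, -0.457, -0.019], [-0.457, -0.889, -0.003], [-0.015, 0.011, -1.0]]
force: [-8.1, -1.2, 22.9]
finger_gap: 0.0003
```

22.9 N at z = 0.076 means it has bottomed. Lifting straight up to look.

Emit:
arm_command:
  steps: [0,0,0,0,0,-0.01,0,0,0,0,0,0,-0.025,0,0,0,-7,-0.005,-0.008,-0.02,0,0,0,-7,-0.005,-0.008,0,0]

```text
time: 5.98
position: [0.4774, 0.1597, 0.1335]
ee_rot: [[0.974, -0.226, -0.019], [-0.226, -0.974, -0.003], [-0.018, 0.008, -1.0]]
force: [0.2, 0.5, 1.0]
finger_gap: 0.0005
```

```bash
python3 st.py; python3 lk.py 2
```

```text
5.9833 z 0.1335 F [0.2 0.5 1. ] toolx deg -13.1 q6 0.46 dish xy [ -7.8 -45.5]
1 tool delta mm [102.5 -19. ]
2 tool delta mm [ 2.8 18.9]
3 tool delta mm [-64.3 -65. ]
4 tool delta mm [  36.3 -102.6]
```

View pics/lk2.png

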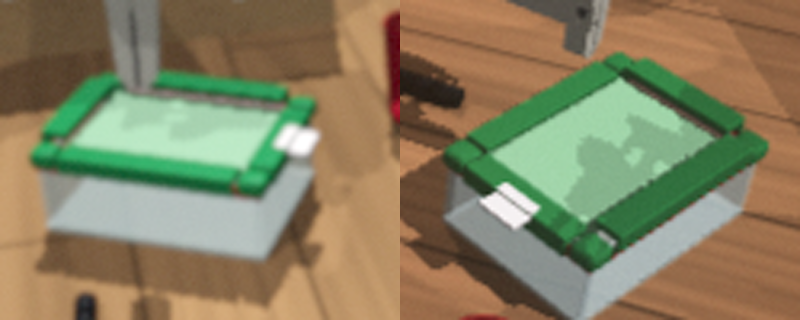

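Section 2 is flush with its corners and the dish hasn't moved. Turning back for section 3.

Emit:
arm_command:
  steps: [0,1,-6.8,0,0,0,0,0,0,-6.8,0,0,0,0,0,0,-6.8,0,0,0,0,0,0,-6.8,0,0,0,0,0,0,-6.8,0,0,0,0,0,0,-6.8,0,0,0,0,0,0,-6.8,0,0,0,0,0,0,-6.8,0,0,0,0,0,0,-6.8,0,0,0,0,0,0,-6.8,0,0,0,0,0,0,-6.5,0,0,0,0]

```text
time: 7.0
position: [0.4742, 0.1555, 0.1266]
ee_rot: [[0.474, 0.88, -0.011], [0.88, -0.474, -0.01], [-0.014, -0.005, -1.0]]
force: [-0.2, 0.8, -1.0]
finger_gap: 0.0006
```

```bash
python3 st.py
```

```text
7.0 z 0.1266 F [-0.2  0.8 -1. ] toolx deg 61.7 q6 -0.84 dish xy [ -8.6 -50.7]
1 tool delta mm [50.4 94.8]
2 tool delta mm [-12.3   8.6]
3 tool delta mm [ 51.  -78.2]
4 tool delta mm [113.7   9. ]
```

Emit:
arm_command:
  steps: [0,0,0,0.017,-0.026,0,0,0,0,0,0.017,-0.026,0,0,0,0,0,0.017,-0.026,0.005,0,0,0,0,0,0,0.01,0,0,0,0,0,0,0.01,0,0,0,0,0,0,0,0]

```text
time: 7.5
position: [0.4279, 0.2367, 0.0978]
ee_rot: [[0.488, 0.873, -0.013], [0.873, -0.488, -0.011], [-0.016, -0.005, -1.0]]
force: [-0.4, -0.5, 0.3]
finger_gap: 0.0003
```

```bash
python3 st.py
```

```text
7.5 z 0.0978 F [-0.4 -0.5  0.3] toolx deg 60.8 q6 -0.64 dish xy [-88.   -1.4]
1 tool delta mm [  3.6 174. ]
2 tool delta mm [-60.5  88.8]
3 tool delta mm [1.5 1. ]
4 tool delta mm [65.5 87.2]
```

Emit:
arm_command:
  steps: [0,0,0,0.001,0.001,0.005,0,0,0,0,0,0,0.004,0,0,0,0,0,0,0.003,0,0,0,0,0,0,0.0015,0,0,0,0,0,0,0.0015,0]

```text
time: 7.92
position: [0.4308, 0.2343, 0.0812]
ee_rot: [[0.495, 0.869, -0.014], [0.868, -0.496, -0.011], [-0.017, -0.006, -1.0]]
force: [-2.5, 1.9, 4.7]
finger_gap: 0.0008
```

Emit:
arm_command:
  steps: [0,0,0,0,0,0.002,0,0,0,0,0,0,0.0015,0,0,0,0,0,0,0.0015,0]

```text
time: 8.17
position: [0.4314, 0.2337, 0.0761]
ee_rot: [[0.497, 0.868, -0.013], [0.868, -0.497, -0.011], [-0.016, -0.006, -1.0]]
force: [-1.1, 1.0, 7.3]
finger_gap: 0.0007
```

Emit:
arm_command:
  steps: [0,0,0,0,0,-0.01,0,0,0,0,0,0,-0.025,0,0,0,7,0.003,0.008,-0.025,0,0,0,7,0.003,0.008,0,0]

```text
time: 8.5
position: [0.4477, 0.23, 0.1387]
ee_rot: [[0.694, 0.72, -0.017], [0.72, -0.694, -0.013], [-0.021, -0.003, -1.0]]
force: [0.7, -0.1, -0.1]
finger_gap: 0.0007
```

```bash
python3 st.py; python3 lk.py 3
```

```text
8.5 z 0.1387 F [ 0.7 -0.1 -0.1] toolx deg 46.0 q6 -0.41 dish xy [-67.4   2. ]
1 tool delta mm [ 39.  148.4]
2 tool delta mm [-44.7  82.3]
3 tool delta mm [ -7.2 -18.3]
4 tool delta mm [76.7 48.7]
```

View pics/lk3.png

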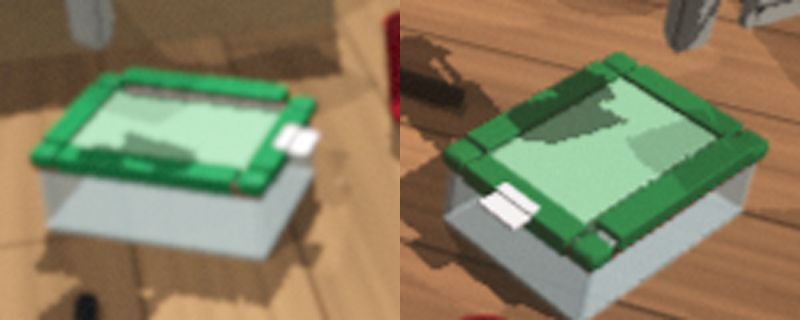

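Section 3 is flush at both ends, leaving only section 4 raised. Turning for section 4.

Emit:
arm_command:
  steps: [0,1,6.8,0,0,0,0,0,0,6.8,0,0,0,0,0,0,6.8,0,0,0,0,0,0,6.8,0,0,0,0,0,0,6.8,0,0,0,0,0,0,6.8,0,0,0,0,0,0,6.8,0,0,0,0,0,0,6.8,0,0,0,0,0,0,6.8,0,0,0,0,0,0,6.8,0,0,0,0,0,0,6.5,0,0,0,0]

```text
time: 9.52
position: [0.4386, 0.2273, 0.1312]
ee_rot: [[0.878, -0.479, -0.019], [-0.479, -0.878, -0.008], [-0.013, 0.016, -1.0]]
force: [0.1, -0.3, 0.1]
finger_gap: 0.0002
```

```bash
python3 st.py
```

```text
9.5167 z 0.1312 F [ 0.1 -0.3  0.1] toolx deg -28.6 q6 0.88 dish xy [-74.2  -4.7]
1 tool delta mm [160.2  -5.1]
2 tool delta mm [74.3 58.1]
3 tool delta mm [-12.8  -4.7]
4 tool delta mm [ 74.  -67.9]
```

Emit:
arm_command:
  steps: [0,0.7,0,0.024,-0.022,0,0,0,0,0,0.024,-0.022,0,0,0,0,0,0.024,-0.022,0.005,0,0,0,0,0,0,0.01,0,0,0,0,0,0,0.01,0,0,0,0,0,0,0,0]

```text
time: 10.02
position: [0.5313, 0.2503, 0.1]
ee_rot: [[0.886, -0.463, -0.016], [-0.463, -0.886, -0.017], [-0.006, 0.023, -1.0]]
force: [-0.9, -1.0, -0.4]
finger_gap: 0.0004
```

```bash
python3 st.py
```

```text
10.0167 z 0.1 F [-0.9 -1.  -0.4] toolx deg -27.6 q6 0.85 dish xy [-3.7 59.8]
1 tool delta mm [88.7 61.2]
2 tool delta mm [  1.7 122.8]
3 tool delta mm [-84.3  58.4]
4 tool delta mm [ 3.7 -3.2]
```

Emit:
arm_command:
  steps: [1.3,0,0,0.003,-0.003,0.006,0,0,0,0,0,-0.001,0.004,0,0,0,0,0,0,0.003,0,0,0,0,0,0,0.002,0,0,0,0,0,0,0.0015,0]

```text
time: 10.43
position: [0.5318, 0.2518, 0.0825]
ee_rot: [[0.89, -0.456, -0.009], [-0.456, -0.89, 0.001], [-0.008, 0.003, -1.0]]
force: [0.7, -1.8, 6.3]
finger_gap: 0.0005
```

```bash
python3 st.py
```

```text
10.4333 z 0.0825 F [ 0.7 -1.8  6.3] toolx deg -27.1 q6 0.83 dish xy [-3.9 61.3]
1 tool delta mm [88.4 63.5]
2 tool delta mm [  1.  124.4]
3 tool delta mm [-84.5  59.3]
4 tool delta mm [ 4.  -1.6]
```

Emit:
arm_command:
  steps: [0,0,0,0,0,0.002,0,0,0,0,0,0,0.002,0,0,0,0,0,0,0.0015,0]

```text
time: 10.68
position: [0.5318, 0.2518, 0.0785]
ee_rot: [[0.891, -0.455, -0.007], [-0.455, -0.891, 0.0], [-0.007, 0.003, -1.0]]
force: [0.7, -0.6, -0.2]
finger_gap: 0.0002
```

Emit:
arm_command:
  steps: [0,0,0,0,0,0.0015,0,0,0,0,0,0,0.001,0]

```text
time: 10.85
position: [0.5316, 0.252, 0.0762]
ee_rot: [[0.891, -0.454, -0.007], [-0.454, -0.891, 0.0], [-0.006, 0.003, -1.0]]
force: [-4.5, -3.0, 15.5]
finger_gap: 0.0004
```

Emit:
arm_command:
  steps: [0,0,0,0,0,-0.01,0,0,0,0,0,0,-0.025,0,0,0,0,0,0,-0.035,0,0,0,0,0,-0.02,-0.035,0,0,0,0,0,-0.03,-0.02,0,0,0,0,0,-0.03,0,0,0,0,0,0,-0.03,0,0,0,0,0,0,0,0,0]

```text
time: 11.52
position: [0.5826, 0.353, 0.2111]
ee_rot: [[0.89, -0.456, -0.008], [-0.456, -0.89, 0.001], [-0.008, 0.003, -1.0]]
force: [0.8, 0.1, -0.3]
finger_gap: 0.0004
```

```bash
python3 st.py; python3 lk.py 4; python3 - <<'E'
from h import *
for n in("scene","side"):
    d=grab(n,f"pics/{n}F.png"); p=pickle.load(open(n+"0.pkl","rb"))
    hsv=[cv2.cvtColor(x["image"],cv2.COLOR_RGB2HSV) for x in(p,d)]
    x0,y0,x1,y1=dict(scene=(305,200,330,225),side=(230,140,255,165))[n]
    for h in hsv:
        v,u=np.nonzero((h[y0:y1,x0:x1,1]<50)&(h[y0:y1,x0:x1,2]>190)); print(n,"tab",u.mean()+x0,v.mean()+y0)
E
```

```text
11.5167 z 0.2111 F [ 0.8  0.1 -0.3] toolx deg -27.1 q6 0.95 dish xy [ -7.6 174.5]
1 tool delta mm [ 89.4 176.7]
2 tool delta mm [  1.9 237.6]
3 tool delta mm [-83.6 172.6]
4 tool delta mm [  4.9 111.7]
scene tab 319.2016129032258 211.49193548387098
scene tab 317.07462686567163 212.3134328358209
side tab 242.34408602150538 150.7741935483871
side tab 242.03076923076924 154.07692307692307
```

View pics/lk4.png

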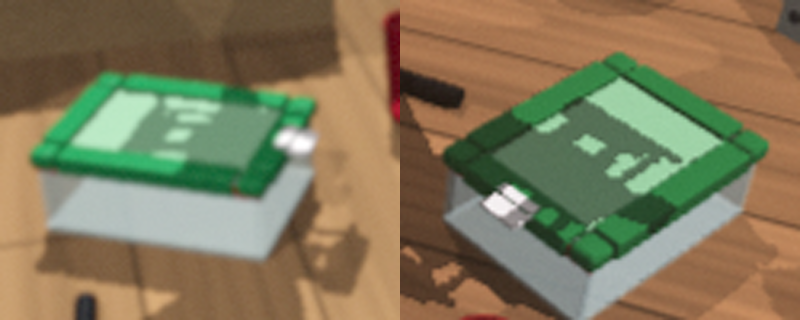

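View pics/sceneF.png

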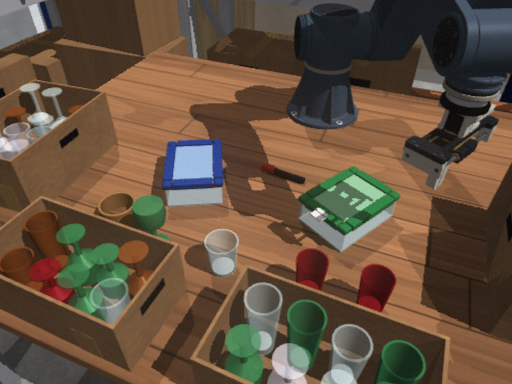

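All four sections are flush with the corners. The dish and the other objects are where they were, and the arm is clear with no contact force. Handing in.

```bash
python3 -c "
from workcell import arm
print(arm.finish_job())"
```

```text
the job is handed in; nothing more can be done
None
```

I pressed the four rim sections shut one at a time with the closed fingertips: first the tab side, then 2, 3 and 4 clockwise. I handed the job in at about 12 s of the 54 s allowed; no verdict was reported.

- **Sections shut:** in the camera views after each press, the pressed section was flush with its corners, and all four are flush in the last pictures. Each press ended with the fingertips at about 76 mm, the shut height.
- **Force:** the highest end-of-move reading was about 23 N, on section 2. I only read the force at the end of each short move, so brief peaks in between were not seen.
- **Dish and surroundings:** the dish looked unmoved in both the scene and side views. The white tab shifted 2–3 pixels, roughly what its 7 mm drop would give, though arm shadow on the tab makes that check rough. I checked the other objects by eye in the scene picture only, and they appear to be where they were.
- **Arm:** it ended clear of everything, about 0.21 m up, with a force reading near zero.

No check failed.

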